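# Stow a lantern battery in the stayed-lid chest

## Robot

A 7-joint arm with a two-finger parallel gripper is mounted at the origin on the work surface. World frame = base frame: x ahead of the robot, y to its left, z up, the work surface at z = 0. Lengths are in m, angles in rad, forces in N, time in s.
With the tool pointing down it reaches from about 0.4 to 0.85 m from the base axis. Payload 4.5 kg.
Tool frame: the origin (TCP) lies at the very end of the fingers, on their centre line; the grasp point (between the pads) lies 19 mm behind it; z points along the fingers, y is the line along which they close (so a half turn about z gives the same grasp; the last joint's range is limited). The gripper opens to 88 mm and grips with 3 to 60 N. Pads are 18 mm wide; open, the fingers measure 123 mm over their backs; the gripper's body (75 mm by 187 mm) begins 45 mm behind the grasp point.
Start: joints at [-1.166, 0.689, -0.195, 1.565, 0.157, 0.902, -0.215], TCP at [0.226, 0.583, 0.239] pointing down, gripper open.
Joint ranges: [-3.01, 3.01], [-0.46, 2.08], [-1.47, 1.51], [0.13, 2.56], [-1, 4.14], [0.04, 2.09], [-2.66, 2.66]. Speed limits (rad/s): [2.57, 2.57, 3.14, 3.14, 3.14, 3.14, 3.14].

## Interface

Orientations are given as a unit quaternion [x, y, z, w].
In Python, from rig import get_state, capture, get_calibration, close_job gives the robot as it stands.
- The arm moves only by the tool step_arm, never from a script. Its argument "targets" is a list of rows, each a list of 6 numbers: the shift along the tool's x, y, z each as a share of 0.1 m, from -1 to 1, then the turn, a rotation vector about the tool's x, y, z each as a share of pi/4 rad, from -1 to 1. In form: [[dx, dy, dz, ax, ay, az], ...]. A call has 1 to 20 rows; each row shifts and turns the commanded pose from where the row before left it, along the tool's axes as they then stand; what a row does not reach is not made up. A row lasts 1/12 s, in which the tool goes at most 41.7 mm and 7.16 degrees, less where a joint would pass 70% of its speed; a pose out of reach is approached as far as the arm can. A call with a number of a shift or a turn outside -1 to 1 is refused whole. A call with a gripper value outside its range is refused whole. "jaw" is the closure in counts, from 0 (fully open) to 255 (shut), set as the call begins (left out, the last holds). The fingers move at their own pace and stop on an object; "force" is the grip in N (left out, the last holds). Time passes only in rows, so rows that do not move let the fingers close. It gives the time, the measured TCP pose, the force, the opening and the grip force at its end, in the units of the state.
- get_state(): the state, without advancing time (a new reading comes with each control period).
- capture(name): name is "side" or "top"; returns (picture, depth): 400x640x3 uint8, red, green, blue; 400x640 float32, m along the optical axis (not along the pixel's ray), 0 where there is no reading.
- get_calibration(name): a dict with "fx", "fy", "cx", "cy" (pixels), "dist" ([k1, k2, p1, p2, k3] as OpenCV has them; the pictures are not rectified), "view" (4x4, takes a point from world to camera coordinates). Camera axes: x right, y up, looking along -z (the intrinsics and any distortion apply to the point x, -y, -z); pixel columns grow to the right and rows downward; lengths in m; the calibration is good to about 2 mm. A picture is of the moment at which its call begins. get_calibration takes no time and is no camera call.
- close_job(): hands the job in; it is judged then, once.
The state is a dict: "t": time; "qpos": joint angles; "joint_vel": joint speeds; "joint_efforts": joint torques, N m; "eef_pos": TCP position; "ee_rot": TCP orientation; "ft_force": force on the tool from outside, world axes, zero at the start; "moment": the same for the moment, N m; "finger_gap": finger opening in m; "grasp_force": force on a finger pad.
Only numpy, scipy, OpenCV 4.12 (cv2) and the standard library are available. Lean on these libraries where they do the work, as an engineer would, in place of code of your own. Each camera call takes 0.05 s, during which the arm holds its last target. There are 200 camera calls.

## Task

Put the square lantern battery away in the grey battery chest: raise the lid and pull the folding stay's knee forward through straight until it locks and holds the lid by itself, then stand the battery upright on the chest floor beside the cell already in there. Then push the knee back to break the stay and lower the lid gently until it is fully shut, without dropping it. Do not knock over or push aside the other things on the bench.

Things in the scene. Friction and masses are not known exactly. Their poses are not given: they have to be found in the camera images.
- chest: Open grey sheet-metal chest fixed to the bench: 180 mm deep (its x), 230 mm wide (its y), 120 mm high, walls and floor 5 mm thick. Origin: centre of the underside; x points from the front (robot side) to the hinge side, y to the chest's left, z up. A folding steel stay runs outside its left (+y) wall.
- lid_hinge (a point): Point on the lid's hinge axis, at the middle of the chest's far (+x) top edge: 90 mm in x and 120 mm in z from the chest's origin. The axis runs along the chest's y.
- lid_grip (a point): Centre of the black barrel on the lid's front tongue, 30 mm beyond the lid's edge: 30 mm long along the hinge direction, 20 mm thick, mid-width. Moves with the lid, 210 mm from the hinge axis and 4.5 mm above the underside of the lid (shut: 124.5 mm above the bench). Pinched by its flat ends, along the hinge direction, it pivots between the fingers.
- lid (a joint): Lid angle (rad): 0 shut, grows as the front edge rises; at most about 1.365, where the stay is straight. The lid is a plate 180 x 230 x 7 mm, about 0.45 kg. Its hinge is stiff (0.2 N m): let go above about 1.2 it stays put, lower down it falls shut.
- knee (a joint): Stay's knee angle (rad): 0 folded (lid shut), 2.79 arms in line, 2.93 at its stop just past straight. Above 2.86 it is locked: the lid cannot come down. Below 2.79 it is free to fold. Folded, the knee lies behind and below the line between the arms' end pivots; it does not lock by itself, but must be pulled forward and up past that line, which lifts the lid the last bit.
- knee_grip (a point): On the axis of the round pin that sticks out sideways from the knee (16 mm thick, along the chest's y), 177 mm from the chest's middle plane; the pin ends at 198 mm, the outer face of the stay's bars is at 134 mm. 84 mm from the lower pivot's axis; 110 mm above the bench when shut, about 140 to 165 mm with the lid up. Can be pinched or pushed along the chest's x.
- stay_foot (a point): Lower pivot of the stay, fixed on the chest's left wall: 115 mm in front of the hinge axis and 25 mm below it. The lower arm turns here; both arms are flat bars 14 mm wide, 84 mm between pivots.
- stay_head (a point): Upper pivot of the stay, on the lid's left edge: 115 mm from the hinge axis, 4 mm above the lid's underside. Moves with the lid.
- lantern: The lantern battery to stow: upright block 54 x 54 mm, 100 mm high (108 mm with its two small cone terminals on the top), black with a grey band, about 0.6 kg. Origin: centre of the underside; z up, x and y along its sides. The only one with a square section and two terminals; stands on the bench to the right, among other batteries.
- oldcell: Round cell already standing in the chest's left half, 54 mm in diameter, 96 mm high. Origin: centre of the underside.
- bigcell: Bystander: standing round battery, 58 mm in diameter, 104 mm high. Origin: centre of the underside.
- toolpack: Bystander: black power-tool pack, 100 x 64 x 64 mm (its x, y, z). Origin: centre of the underside.
- flatpack: Bystander: flat upright grey pack with a brass contact strip, 36 x 80 x 89 mm (its x, y, z). Origin: centre of the underside.
- jar: Bystander: cream-coloured jar with a black cap, 76 mm in diameter, 110 mm high, to the left of the chest. Origin: centre of the underside.
- driver: Bystander: screwdriver lying in front of the chest, along its own x, about 200 mm long. Origin: on the bench under its middle.
- meter: Bystander: handheld yellow meter lying flat, 120 x 75 x 42 mm, to the left of the chest. Origin: centre of the underside.
There are look-alikes about, which are no part of the job. What is shaped like the lantern but blue or purple is not meant.

How it is judged:
On the way, in this order (a step that is already met when the one before it is completed fails the run):
1. the lid is up and the stay locked past straight (knee above 2.86 rad), held by the stay alone with the gripper off it, the lantern battery still outside (value of joint knee above 2.86 rad and contact force between the fingers and chest below 0.3 N and value of joint lid above 1.25 rad and not (x of lantern in the frame of chest between -0.085 and 0.085 m and y of lantern in the frame of chest between -0.11 and 0.11 m and z of lantern in the frame of chest below 0.012 m and angle between lantern's own z axis and vertical below 0.1 rad)), for 0.3 s.
2. the lantern battery stands upright on the chest floor and is let go, the stay still locked (value of joint knee above 2.86 rad and x of lantern in the frame of chest between -0.085 and 0.085 m and y of lantern in the frame of chest between -0.11 and 0.11 m and z of lantern in the frame of chest below 0.012 m and angle between lantern's own z axis and vertical below 0.1 rad and contact force between the fingers and lantern below 0.3 N), for 0.3 s.
3. the stay's knee is broken (below 2.7 rad) with the lid still up (above 0.9 rad) (value of joint knee below 2.7 rad and value of joint lid above 0.9 rad and x of lantern in the frame of chest between -0.085 and 0.085 m and y of lantern in the frame of chest between -0.11 and 0.11 m and z of lantern in the frame of chest below 0.012 m and angle between lantern's own z axis and vertical below 0.1 rad), for 0.1 s.
At the end, for the whole second after the job is handed in: The lid is shut (under 0.03 rad) with the gripper off it, and the lantern battery stands upright (within 0.1 rad) and at rest on the floor inside the chest, its underside less than 12 mm above the chest's underside; the old cell still stands upright (within 0.1 rad) (x of lantern in the frame of chest between -0.085 and 0.085 m and y of lantern in the frame of chest between -0.11 and 0.11 m and z of lantern in the frame of chest below 0.012 m and angle between each of lantern, oldcell's own z axis and vertical below 0.1 rad and contact force between the fingers and chest below 0.3 N and value of joint lid below 0.03 rad and linear speed of lantern below 0.02 m/s); the robot touches nothing.
It fails at once if another battery on the bench is shifted more than 40 mm or tipped over (distance of any of bigcell, toolpack, flatpack from where it was at the start of the episode above 0.04 m or angle between any of bigcell, toolpack, flatpack's own z axis and vertical above 0.5 rad).
It fails at once if the jar, the meter or the screwdriver is shifted more than 40 mm, or the jar or meter tipped over (distance of any of jar, meter, driver from where it was at the start of the episode above 0.04 m or angle between any of jar, meter's own z axis and vertical above 0.5 rad).
It fails at once if the cell already in the chest is tipped over (angle between oldcell's own z axis and vertical above 0.5 rad).
It fails at once if the lid is let fall or slammed (it swings down faster than 2.5 rad/s) (velocity of joint lid below -2.5 rad/s).
It also fails if it takes over 72 s, if anything falls off the work surface, if the arm or the gripper's body presses on something with over 40 N, if the wrist force passes 120 N, or if a joint passes its speed limit or range.

## Working session

There is one attempt and no reset: what is moved stays moved. The work goes in short steps, Python scripts to look and compute and a tool call to move; the robot and the scene stay as the last step left them, time stands still between calls to the robot, and variables do not carry over. Pictures are saved under pics/ and viewed, at most 10 in all, crops included, and the job is handed in when it is done.

Besides the shell and the picture viewer there is one more tool, called after "Call:" in YAML: its name, and indented under it one key for each argument. step_arm: Moves the arm, as the interface text tells. Shift numbers are shares of 0.1 m and turn numbers shares of pi/4 rad, none past 1 either way. Its arguments: {"type":"object","properties":{"targets":{"type":"array","items":{"type":"array","items":{"type":"number","minimum":-1,"maximum":1}}},"jaw":{"type":"number"},"force":{"type":"number"}},"required":["targets"]}

```bash
mkdir -p pics
cat > h.py <<'E'
import numpy as np, cv2
from rig import *
from scipy.spatial.transform import Rotation as R
def cal(n):
    c=get_calibration(n); K=np.array([[c['fx'],0,c['cx']],[0,c['fy'],c['cy']],[0,0,1.]]); return K,np.array(c['dist'],float),np.array(c['view'],float)
def ray(n,px):
    K,d,V=cal(n); u=cv2.undistortPoints(np.array(px,float).reshape(-1,1,2),K,d)[:,0]
    D=np.c_[u[:,0],-u[:,1],-np.ones(len(u))]; Rm=V[:3,:3]; return -Rm.T@V[:3,3], D@Rm
def onz(n,px,z):
    o,D=ray(n,px); return o+D*((z-o[2])/D[:,2])[:,None]
def cloud(n,dep):
    h,w=dep.shape; u,v=np.meshgrid(np.arange(w),np.arange(h)); o,D=ray(n,np.c_[u.ravel(),v.ravel()]); P=o+D*dep.ravel()[:,None]; P[dep.ravel()<=0]=np.nan; return P.reshape(h,w,3)
def proj(n,P):
    K,d,V=cal(n); P=np.array(P,float).reshape(-1,3)@V[:3,:3].T+V[:3,3]; P=P*[1,-1,-1]; return cv2.projectPoints(P,np.zeros(3),np.zeros(3),K,d)[0][:,0]
E
python3 - <<'E'
from h import *
for n in('top','side'):
    a,d=capture(n); cv2.imwrite(f'pics/{n}0.png',a[:,:,::-1]); np.savez(f'{n}0.npz',a=a,d=d)
    K,ds,V=cal(n); print(n,K[0,0],K[0,2],K[1,2],ds.round(3),ray(n,[[320,200]]))
s=get_state(); print(s['eef_pos'],s['ee_rot'],s['t'],s['finger_gap'])
E
```

```text
top 360.8780684730527 323.5315879509824 200.09635636776207 [-0.084  0.     0.     0.     0.   ] (array([ 0.4849548 , -0.02213261,  1.13113327]), array([[ 0.02756859,  0.00560677, -0.99965213]]))
side 483.001192164134 317.23156765846477 196.93172235661413 [-0.114  0.     0.     0.     0.   ] (array([-0.07755563, -1.22426506,  0.94756653]), array([[ 0.37029276,  0.75131143, -0.54634021]]))
[0.22629905 0.58198168 0.23801114] [ 1.84283505e-01  9.82872797e-01 -8.04346094e-04 -9.29751340e-05] 0.1 0.08829864395607813
```

View pics/top0.png

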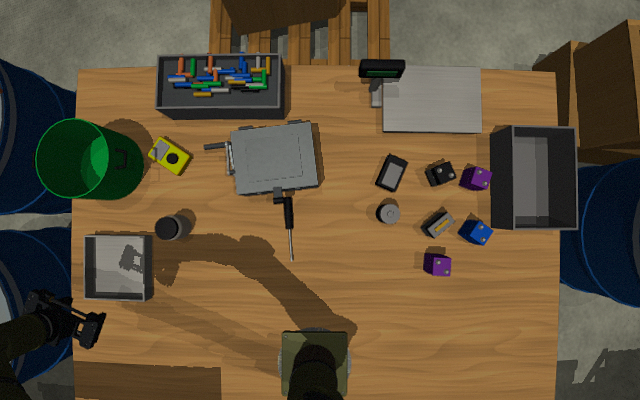

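View pics/side0.png

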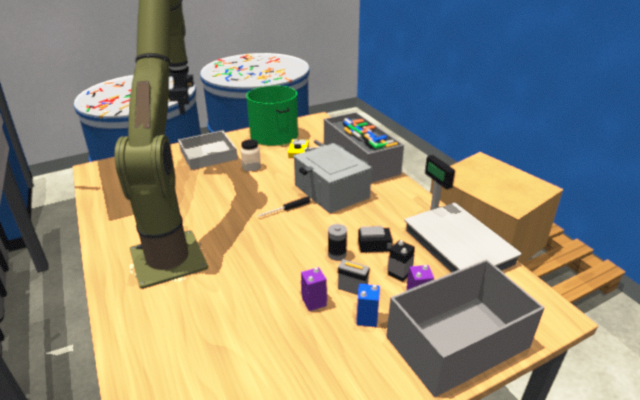

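Top view: the robot base is at the bottom and the chest is at (273,158), with the lid tongue at (280,197) and the stay and knee pin at (222,150).

Candidates for the lantern, top-view pixels:
- (440,173): black, two terminals
- (476,177): purple
- (437,264): purple
- (476,232): blue
- (391,173): toolpack
- (438,223): flatpack
- (388,211): bigcell

The description fits (440,173), which is at (401,260) in the side view. Next I check it in a crop and measure.

Run:
```python
from h import *
z=np.load('top0.npz'); a,d=z['a'],z['d']; P=cloud('top',d); np.save('P0.npy',P)
c1=cv2.resize(a[140:290,370:510,::-1],None,fx=3.5,fy=3.5,interpolation=cv2.INTER_CUBIC)
c2=cv2.resize(a[115:215,195:330,::-1],None,fx=2.2,fy=3,interpolation=cv2.INTER_CUBIC)
c2=cv2.resize(a[115:215,195:330,::-1],(290,215),interpolation=cv2.INTER_CUBIC)
o=np.zeros((525,785,3),np.uint8); o[:,:490]=c1; o[:215,490:780]=c2; cv2.imwrite('pics/crop.png',o)
def rect(name,box,lo,hi):
    x0,y0,x1,y1=box; m=np.zeros(d.shape,np.uint8); Q=P[...,2]; s=np.nan_to_num(Q)
    m[y0:y1,x0:x1]=((s>lo)&(s<hi))[y0:y1,x0:x1]
    n,l,st,_=cv2.connectedComponentsWithStats(m,connectivity=4)
    for i in np.argsort(-st[1:,4])[:2]+1:
        p=P[l==i]
        if len(p)<15: continue
        r=cv2.minAreaRect(p[:,:2].astype(np.float32)); print(name,len(p),'c',np.round(r[0],4),'sz',np.round(r[1],4),'ang',round(r[2],1),'z',np.median(p[:,2]).round(4))
rect('lid',(195,100,330,215),.118,.14)
rect('lant',(420,150,462,192),.085,.12)
rect('purp',(456,160,500,195),.085,.12)
rect('tool',(370,150,412,196),.05,.08)
rect('flat',(420,205,460,240),.075,.1)
rect('big',(370,195,405,228),.09,.12)
rect('blue',(456,215,496,248),.085,.12)
rect('pin',(195,130,238,165),.09,.125)
rect('stay',(195,130,238,180),.03,.2)
rect('jar',(150,210,195,245),.09,.12)
rect('meter',(145,135,195,178),.025,.06)
rect('driver',(280,195,305,265),.008,.05)
```

```text
lid 5544 c [0.6142 0.1222] sz [0.2305 0.2475] ang 7.2 z 0.1279
lid 303 c [0.7748 0.221 ] sz [0.0224 0.2418] ang 4.1 z 0.1292
lant 366 c [ 0.5956 -0.3781] sz [0.0545 0.0561] ang 23.6 z 0.0998
purp 370 c [ 0.5825 -0.4866] sz [0.0543 0.056 ] ang 70.6 z 0.0997
tool 439 c [ 0.5975 -0.2329] sz [0.0607 0.0942] ang 66.5 z 0.0633
tool 15 c [ 0.6356 -0.249 ] sz [0.0088 0.0152] ang 85.4 z 0.0515
flat 366 c [ 0.4448 -0.371 ] sz [0.038  0.0827] ang 38.4 z 0.0852
big 321 c [ 0.4761 -0.2164] sz [0.0555 0.0546] ang 89.9 z 0.0983
blue 374 c [ 0.421  -0.4851] sz [0.0552 0.0551] ang 55.2 z 0.0997
pin 257 c [0.6606 0.2661] sz [0.1007 0.0577] ang 59.8 z 0.1153
stay 591 c [0.6379 0.2679] sz [0.1383 0.1027] ang 1.2 z 0.1243
jar 453 c [0.4295 0.4285] sz [0.0633 0.0671] ang 0.6 z 0.1096
meter 867 c [0.6516 0.4578] sz [0.1196 0.0752] ang 58.1 z 0.0325
driver 322 c [0.4269 0.0815] sz [0.1955 0.0251] ang 1.9 z 0.0221
```

View pics/crop.png

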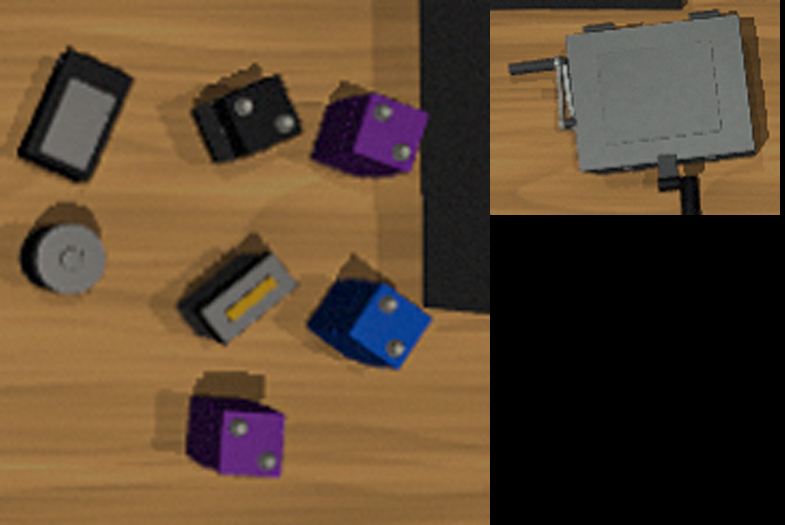

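The crop confirms that (440,173) is the black square block with two terminals, standing clear of its purple neighbour by about 50 mm. Next I refine the chest pose from the lid plate, the tongue and the pin, cross-checking their sizes.

```bash
cat >> h.py <<'E'
def pl(R0,p0,yaw,p1,tilt=None,step=.35,turn=.14):
    pass
def rows(target,ydeg,p=None,q=None,smax=35.,amax=6.,ten=5):
    """turn (tool down, tool y along world ydeg) and shift, from the present pose: print one constant turn + shift in tool axes"""
    s=get_state(); p=np.array(s['eef_pos'] if p is None else p); r=R.from_quat(s['ee_rot'] if q is None else q)
    y=np.deg2rad(ydeg); Y=np.array([np.cos(y),np.sin(y),0]); Z=np.array([0,0,-1.]); 
    if (r.as_matrix()[:,1]@Y)<0: Y=-Y
    t=R.from_matrix(np.c_[np.cross(Y,Z),Y,Z]); rv=(r.inv()*t).as_rotvec()/(np.pi/4)
    d=t.inv().apply(np.array(target)-p)/.1
    print('turn total',rv.round(3),'rows>=',int(np.ceil(np.linalg.norm(rv)*45/amax)),'| then shift',d.round(3),'rows>=',int(np.ceil(np.linalg.norm(d)*100/smax)))
    return t.as_quat()
E
sed -i '/^def pl(/,/^    pass/d' h.py
python3 - <<'E'
from h import *
z=np.load('top0.npz'); a,d=z['a'],z['d']; P=np.load('P0.npy'); s=np.nan_to_num(P[...,2])
m=np.zeros(d.shape,np.uint8); m[100:215,195:330]=((s>.121)&(s<.136))[100:215,195:330]
o=cv2.morphologyEx(m,cv2.MORPH_OPEN,np.ones((23,23)))
ct=max(cv2.findContours(o,0,1)[0],key=cv2.contourArea)
g=P[o>0]; r=cv2.minAreaRect(g[:,:2].astype(np.float32)); print('lid',r)
c=onz('top',ct.reshape(-1,2),.127)[:,:2].astype(np.float32); r2=cv2.minAreaRect(c); print('rays',r2, 'z',np.median(g[:,2]))
ang=np.deg2rad(r[2]); 
ang=(ang+np.pi/4)%(np.pi/2)-np.pi/4
X=np.array([np.cos(ang),np.sin(ang)]); Y=np.array([-X[1],X[0]]); C=np.array(r[0])
print('yaw',np.rad2deg(ang))
q=(P[...,:2]-C)
lx=q@X; ly=q@Y
for nm,mm in (('tongue',(m>0)&(lx<-.095)&(abs(ly)<.06)),('pin',(abs(ly-.18)<.05)&(ly>.14)&(abs(lx)<.12)&(s>.09)&(s<.14)),('bars',(ly>.118)&(ly<.138)&(abs(lx)<.12)&(s>.05))):
    print(nm,mm.sum(),'lx',np.percentile(lx[mm],[1,50,99]).round(4),'ly',np.percentile(ly[mm],[1,50,99]).round(4),'z',np.percentile(s[mm],[5,50,95]).round(4))
G=C+X*(-.12); print('grip exp',G,'center',C)
rows([G[0],G[1],.25],np.rad2deg(ang)+90)
E
```

```text
lid ((0.6418730020523071, 0.11671073734760284), (0.24550282955169678, 0.12746821343898773), 80.74382781982422)
rays ((0.6532397270202637, 0.18548661470413208), (0.11675473302602768, 0.08786789327859879), 0.8985700011253357) z 0.12805799099666593
yaw -9.256172180175788
tongue 322 lx [-0.1371 -0.1081 -0.0952] ly [-0.0512 -0.0036  0.0587] z [0.1248 0.1282 0.1342]
pin 369 lx [-0.0157  0.0995  0.1196] ly [0.1415 0.1833 0.2287] z [0.0991 0.1159 0.1313]
bars 234 lx [-0.0606  0.0103  0.1157] ly [0.1182 0.1257 0.1375] z [0.0691 0.1194 0.1304]
grip exp [0.52343552 0.1360126 ] center [0.641873   0.11671074]
turn total [-0.002 -0.    -0.266] rows>= 2 | then shift [-3.65  -3.924 -0.12 ] rows>= 16
```

Run:
```python
from h import *
z=np.load('top0.npz'); a,d=z['a'],z['d']; P=np.load('P0.npy'); s=np.nan_to_num(P[...,2])
m=np.zeros(d.shape,np.uint8); m[100:215,195:330]=((s>.116)&(s<.140))[100:215,195:330]
m=cv2.morphologyEx(cv2.morphologyEx(m,cv2.MORPH_CLOSE,np.ones((5,5))),cv2.MORPH_OPEN,np.ones((23,23)))
n,l,st,_=cv2.connectedComponentsWithStats(m); i=1+np.argmax(st[1:,4]); print(st[i])
ct=cv2.findContours((l==i).astype(np.uint8),0,1)[0][0].reshape(-1,2)
W=onz('top',ct,.127)[:,:2].astype(np.float32); r=cv2.minAreaRect(W); print(r)
ang=np.deg2rad((r[2]+45)%90-45); C=np.array(r[0])
X=np.array([np.cos(ang),np.sin(ang)]); Y=np.array([-X[1],X[0]]); q=P[...,:2]-C; lx=q@X; ly=q@Y
print('yaw',np.rad2deg(ang),'C',C)
for nm,mm in (('tongue',(lx<-.097)&(lx>-.15)&(abs(ly)<.06)&(s>.1)),('pin',(ly>.145)&(ly<.21)&(abs(lx)<.12)&(s>.09)&(s<.14)),('bars',(ly>.12)&(ly<.136)&(abs(lx)<.12)&(s>.05))):
    print(nm,mm.sum(),'lx',np.percentile(lx[mm],[2,50,98]).round(4),'ly',np.percentile(ly[mm],[2,50,98]).round(4),'z',np.percentile(s[mm],[5,50,95]).round(4), 'px',proj('top',np.array([P[mm].mean(0)])).round(0))
G=C+X*(-.12); print('grip exp',G)
rows([G[0],G[1],.25],np.rad2deg(ang)+90)
```

```text
[ 227  122   89   71 5469]
((0.6291247606277466, 0.12470101565122604), (0.1910446435213089, 0.24868424236774445), 7.320565223693848)
yaw 7.320565223693847 C [0.62912476 0.12470102]
tongue 120 lx [-0.1297 -0.1156 -0.0981] ly [-0.0237 -0.0099  0.0042] z [0.1262 0.1311 0.1356] px [[278. 198.]]
pin 84 lx [0.0511 0.0571 0.0656] ly [0.1465 0.1673 0.1882] z [0.1101 0.1158 0.119 ] px [[210. 146.]]
bars 65 lx [-0.0303  0.0489  0.0652] ly [0.1202 0.1226 0.1353] z [0.1105 0.1196 0.1305] px [[225. 153.]]
grip exp [0.51010291 0.10941054]
turn total [-0.002 -0.    -0.635] rows>= 5 | then shift [-2.213 -5.049 -0.12 ] rows>= 16
```

Lid and pin check out:
- Pin lx is 0.057 against the expected 0.0576.
- The pin end is at 0.198 once the 10 mm stay bias in y is removed.
- The tongue is then centred.

So the chest is at C=(0.6304,0.1150) with yaw 7.3°.

```bash
cat >> h.py <<'E'
C=np.array([.6304,.1150]); YAW=7.3; _a=np.deg2rad(YAW); CX=np.array([np.cos(_a),np.sin(_a)]); CY=np.array([-CX[1],CX[0]])
def ch(x,y,z): return np.r_[C+CX*x+CY*y,z]
def loc(p): p=np.asarray(p); q=p[...,:2]-C; return np.stack([q@CX,q@CY,p[...,2]],-1)
E
python3 - <<'E'
from h import *
rows(ch(-.12,0,.20),97.3)
E
```

```text
turn total [-0.002 -0.    -0.634] rows>= 5 | then shift [-2.215 -5.145  0.38 ] rows>= 17
```

Call:
step_arm:
  targets:
    - [0, 0, 0, 0, 0, -0.127]
    - [0, 0, 0, 0, 0, -0.127]
    - [0, 0, 0, 0, 0, -0.127]
    - [0, 0, 0, 0, 0, -0.127]
    - [0, 0, 0, 0, 0, -0.126]
    - [-0.148, -0.343, 0, 0, 0, 0]
    - [-0.148, -0.343, 0, 0, 0, 0]
    - [-0.148, -0.343, 0, 0, 0, 0]
    - [-0.148, -0.343, 0, 0, 0, 0]
    - [-0.148, -0.343, 0, 0, 0, 0]
    - [-0.148, -0.343, 0, 0, 0, 0]
    - [-0.148, -0.343, 0, 0, 0, 0]
    - [-0.148, -0.343, 0, 0, 0, 0]
    - [-0.148, -0.343, 0, 0, 0, 0]
    - [-0.148, -0.343, 0, 0, 0, 0]
    - [-0.148, -0.343, 0.076, 0, 0, 0]
    - [-0.148, -0.343, 0.076, 0, 0, 0]
    - [-0.148, -0.343, 0.076, 0, 0, 0]
    - [-0.148, -0.343, 0.076, 0, 0, 0]
    - [-0.148, -0.343, 0.076, 0, 0, 0]
  jaw: 60
  force: 25

```text
t: 1.77
eef_pos: [0.5124, 0.0985, 0.2002]
ee_rot: [-0.064, 0.998, -0.0, -0.0]
ft_force: [0.2, 0.4, 0.5]
finger_gap: 0.0672
grasp_force: 0.0
```

Run:
```python
from h import *
s=get_state(); print(s['eef_pos'],loc(s['eef_pos']),s['t'],s['finger_gap'],np.abs(s['joint_vel']).max())
rows(ch(-.12,0,.109),97.3)
```

```text
[0.51237902 0.09848306 0.20017215] [-0.11916307 -0.00138677  0.20017215] 1.7667 0.06719452581037727 0.8103640848760421
turn total [-0.    -0.001 -0.   ] rows>= 1 | then shift [0.008 0.014 0.912] rows>= 3
```

Call:
step_arm:
  targets:
    - [0, 0, 0.3, 0, 0, 0]
    - [0.008, 0.014, 0.3, 0, 0, 0]
    - [0, 0, 0.2, 0, 0, 0]
    - [0, 0, 0.112, 0, 0, 0]
    - [0, 0, 0, 0, 0, 0]

```text
t: 2.18
eef_pos: [0.5092, 0.101, 0.107]
ee_rot: [-0.064, 0.998, -0.001, -0.003]
ft_force: [0.3, -0.8, 0.5]
finger_gap: 0.0671
grasp_force: 0.0
```

Call:
step_arm:
  targets:
    - [0, 0, 0, 0, 0, 0]
    - [0, 0, 0, 0, 0, 0]
    - [0, 0, 0, 0, 0, 0]
    - [0, 0, 0, 0, 0, 0]
    - [0, 0, 0, 0, 0, 0]
    - [0, 0, 0, 0, 0, 0]
  jaw: 255
  force: 25

```text
t: 2.68
eef_pos: [0.5115, 0.1003, 0.1101]
ee_rot: [-0.063, 0.998, -0.001, 0.0]
ft_force: [-1.2, -1.1, 3.8]
finger_gap: 0.0298
grasp_force: 24.5
```

Run:
```python
from h import *
s=get_state(); print(s['eef_pos'],loc(s['eef_pos']),s['t'],s['finger_gap'],s['grasp_force'],s['ft_force'])
# arc, tool kept down: barrel 4.5 mm above plate underside at radius .21
f=lambda t:np.array([-.21*np.cos(t)-.0045*np.sin(t),.21*np.sin(t)+.0045*np.cos(t)])
th=np.linspace(0,1.31,17); D=np.diff([f(t) for t in th],axis=0)*10
for r in D: print([round(-r[0],3) if 0 else round(r[0],3),0,round(-r[1],3)])
print('toolx in chest',(CX@R.from_quat(s['ee_rot']).as_matrix()[:2,0]))
```

```text
[0.51149646 0.10025982 0.11008317] [-0.11981271  0.00048773  0.11008317] 2.6833 0.029808439926361695 24.531382508575916 [-1.17005611 -1.08693436  3.83968697]
[np.float64(0.003), 0, np.float64(-0.172)]
[np.float64(0.017), 0, np.float64(-0.17)]
[np.float64(0.031), 0, np.float64(-0.168)]
[np.float64(0.045), 0, np.float64(-0.164)]
[np.float64(0.058), 0, np.float64(-0.159)]
[np.float64(0.071), 0, np.float64(-0.153)]
[np.float64(0.084), 0, np.float64(-0.146)]
[np.float64(0.096), 0, np.float64(-0.138)]
[np.float64(0.107), 0, np.float64(-0.13)]
[np.float64(0.118), 0, np.float64(-0.12)]
[np.float64(0.128), 0, np.float64(-0.109)]
[np.float64(0.137), 0, np.float64(-0.098)]
[np.float64(0.145), 0, np.float64(-0.086)]
[np.float64(0.152), 0, np.float64(-0.074)]
[np.float64(0.158), 0, np.float64(-0.061)]
[np.float64(0.163), 0, np.float64(-0.048)]
toolx in chest -0.9999991097488086
```

Call:
step_arm:
  targets:
    - [-0.003, 0, -0.172, 0, 0, 0]
    - [-0.017, 0, -0.17, 0, 0, 0]
    - [-0.031, 0, -0.168, 0, 0, 0]
    - [-0.045, 0, -0.164, 0, 0, 0]
    - [-0.058, 0, -0.159, 0, 0, 0]
    - [-0.071, 0, -0.153, 0, 0, 0]
    - [-0.084, 0, -0.146, 0, 0, 0]
    - [-0.096, 0, -0.138, 0, 0, 0]
    - [-0.107, 0, -0.13, 0, 0, 0]
    - [-0.118, 0, -0.12, 0, 0, 0]
    - [-0.128, 0, -0.109, 0, 0, 0]
    - [-0.137, 0, -0.098, 0, 0, 0]
    - [-0.145, 0, -0.086, 0, 0, 0]
    - [-0.152, 0, -0.074, 0, 0, 0]
    - [-0.158, 0, -0.061, 0, 0, 0]
    - [-0.163, 0, -0.048, 0, 0, 0]
    - [0, 0, 0, 0, 0, 0]
    - [0, 0, 0, 0, 0, 0]

```text
t: 4.18
eef_pos: [0.6618, 0.1194, 0.3105]
ee_rot: [-0.063, 0.998, -0.001, 0.001]
ft_force: [-1.1, -2.4, 6.3]
finger_gap: 0.0297
grasp_force: 25.0
```

Run:
```python
from h import *
s=get_state(); l=loc(s['eef_pos']); print(l,s['t'],s['finger_gap'],s['grasp_force'],s['ft_force'])
print('lid angle est',np.arctan2(l[2]+.0145-.12,.09-l[0])-.0214)
a,d=capture('side'); cv2.imwrite('pics/s1.png',cv2.resize(a[60:260,220:460,::-1],None,fx=2.5,fy=2.5)); np.savez('s1.npz',a=a,d=d)
```

```text
[0.03168314 0.00038783 0.31049582] 4.1833 0.029697232896032308 25.00046381726861 [-1.12668141 -2.40811447  6.33047956]
lid angle est 1.2722397585627736
```

View pics/s1.png

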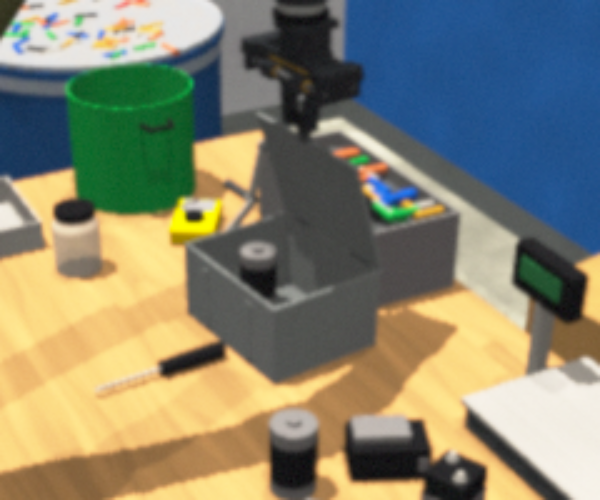

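The picture shows the lid up (hinge and lid edge near (320,150)), the folded knee pin at (235,190), and the old cell standing inside at (258,265). I nudge the lid to about 1.31, release it, and go over the pin.

Call:
step_arm:
  targets:
    - [-0.04, 0, -0.012, 0, 0, 0]
    - [-0.04, 0, -0.012, 0, 0, 0]
    - [0, 0, 0, 0, 0, 0]
    - [0, 0, 0, 0, 0, 0]

```text
t: 4.57
eef_pos: [0.6685, 0.1203, 0.3123]
ee_rot: [-0.063, 0.998, -0.001, -0.001]
ft_force: [-2.3, -3.4, 4.7]
finger_gap: 0.0298
grasp_force: 25.0
```

Call:
step_arm:
  targets:
    - [0, 0, 0, 0, 0, 0]
    - [0, 0, 0, 0, 0, 0]
    - [0, 0, 0, 0, 0, 0]
    - [0, 0, -0.1, 0, 0, 0]
    - [0, 0, -0.2, 0, 0, 0]
    - [0, 0, -0.25, 0, 0, 0]
    - [0, 0, -0.25, 0, 0, 0]
    - [0, 0.26, 0, 0, 0, 0]
    - [0, 0.26, 0, 0, 0, 0]
    - [0, 0.26, 0, 0, 0, 0]
    - [0, 0.26, 0, 0, 0, 0]
    - [0, 0.26, 0, 0, 0, 0]
    - [0, 0.26, 0, 0, 0, 0]
    - [0, 0.26, 0, 0, 0, 0]
  jaw: 90

```text
t: 5.73
eef_pos: [0.6455, 0.3039, 0.3923]
ee_rot: [-0.064, 0.998, 0.0, 0.0]
ft_force: [0.1, 0.4, 0.0]
finger_gap: 0.0571
grasp_force: 0.0
```

Call:
step_arm:
  targets:
    - [0, 0, 0, 0, 0, 0.154]
    - [0, 0, 0, 0, 0, 0.154]
    - [0, 0, 0, 0, 0, 0.154]
    - [0, 0, 0, 0, 0, 0.154]
    - [0, 0, 0, 0, 0, 0.154]
    - [0, 0, 0, 0, 0, 0.154]
    - [0, 0, 0, 0, 0, 0.154]
    - [0, 0, 0, 0, 0, 0.154]
    - [0, 0, 0, 0, 0, 0.154]
    - [0, 0, 0, 0, 0, 0.154]
    - [0, 0, 0, 0, 0, 0.154]
    - [0, 0, 0, 0, 0, 0.154]
    - [0, 0, 0, 0, 0, 0.152]
    - [0, 0, 0, 0, 0, 0]

```text
t: 6.9
eef_pos: [0.6457, 0.303, 0.3921]
ee_rot: [0.662, 0.75, 0.0, 0.0]
ft_force: [-0.2, -0.6, 0.5]
finger_gap: 0.0568
grasp_force: 0.0
```

Run:
```python
from h import *
s=get_state(); l=loc(s['eef_pos']); print(l,s['t'],s['finger_gap'],np.round(s['qpos'],2),s['ft_force'])
for n in('side','top'):
    a,d=capture(n); np.savez(f'{n}2.npz',a=a,d=d)
    P=cloud(n,d); L=loc(P); z=L[...,2]
    mm=(L[...,1]>.15)&(L[...,1]<.198)&(abs(L[...,0]-.03)<.05)&(z>.1)&(z<.2)
    print(n,'pin',mm.sum(),np.nanmedian(L[mm],0).round(4) if mm.any() else '')
    ml=(abs(L[...,1])<.1)&(z>.15)&(z<.29)&(L[...,0]>.0)&(L[...,0]<.12)
    if ml.sum()>20:
        k=np.polyfit(L[ml][:,2],L[ml][:,0],1); print(n,'lid',ml.sum(),np.arctan2(1,-k[0]))
    x0=(200,60) if n=='side' else (150,80)
    cv2.imwrite(f'pics/{n}2.png',np.hstack([cv2.resize(a[80:200,270:370,::-1],(400,480))]) if n=='side' else a[:,:,::-1])
rows(ch(.0356,.182,.20),7.3)
```

```text
[0.03909119 0.18451235 0.39214755] 6.9 0.056798612151955336 [-0.49  0.72 -0.03  1.01  0.02  1.42 -0.39] [-0.2092758  -0.63929442  0.46315757]
side pin 33 [0.0305 0.1731 0.1561]
side lid 986 1.3120320952663378
top pin 98 [0.0352 0.1737 0.1589]
top lid 93 1.295628427852658
turn total [ 0.    -0.001  0.005] rows>= 1 | then shift [-0.023 -0.035  1.919] rows>= 6
```

View pics/side2.png

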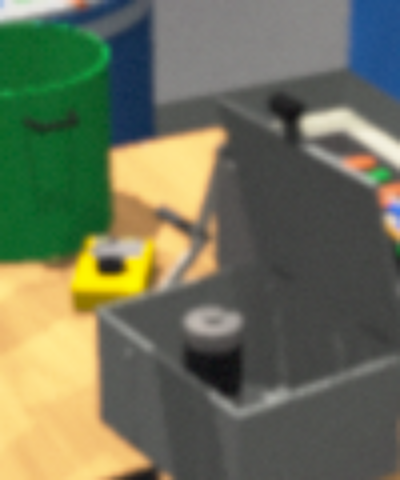

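Lid stays at about 1.30. The side crop shows the pin at about (170,215), and it measures at chest (0.035, 0.174), matching the linkage model. I pinch it.

Call:
step_arm:
  targets:
    - [-0.023, -0.035, 0.3, 0, 0, 0]
    - [0, 0, 0.38, 0, 0, 0]
    - [0, 0, 0.38, 0, 0, 0]
    - [0, 0, 0.38, 0, 0, 0]
    - [0, 0, 0.38, 0, 0, 0]
    - [0, 0, 0.35, 0, 0, 0]
    - [0, 0, 0.25, 0, 0, 0]
    - [0, 0, 0.12, 0, 0, 0]
    - [0, 0, 0, 0, 0, 0]

```text
t: 7.75
eef_pos: [0.6408, 0.299, 0.1344]
ee_rot: [0.66, 0.751, -0.003, -0.001]
ft_force: [-0.9, -0.3, 0.4]
finger_gap: 0.0569
grasp_force: 0.0
```

Call:
step_arm:
  targets:
    - [0, 0, 0, 0, 0, 0]
    - [0, 0, 0, 0, 0, 0]
    - [0, 0, 0, 0, 0, 0]
    - [0, 0, 0, 0, 0, 0]
    - [0, 0, 0, 0, 0, 0]
    - [0, 0, 0, 0, 0, 0]
    - [0, 0, 0, 0, 0, 0]
  jaw: 255
  force: 20

```text
t: 8.33
eef_pos: [0.6426, 0.2997, 0.1378]
ee_rot: [0.661, 0.751, 0.0, -0.0]
ft_force: [-0.5, 0.1, 1.0]
finger_gap: 0.0154
grasp_force: 20.0
```

Run:
```python
from h import *
s=get_state(); l=loc(s['eef_pos']); print(l,s['t'],s['finger_gap'],s['grasp_force'],s['ft_force'])
M=R.from_quat(s['ee_rot']).as_matrix(); print('tooly.CX',M[:2,1]@CX,'toolx.CY',M[:2,0]@CY)
th=np.linspace(.765,1.08,9); p=np.c_[np.cos(th),np.sin(th)]*.84; print(np.diff(p,axis=0).round(3).tolist())
```

```text
[0.03554258 0.18170186 0.13781886] 8.3333 0.015429459420529854 20.000557601451874 [-0.45884845  0.08244901  1.02029883]
tooly.CX 0.9999999979175068 toolx.CY 0.999999977661931
[[-0.023, 0.023], [-0.024, 0.022], [-0.025, 0.021], [-0.026, 0.02], [-0.027, 0.019], [-0.027, 0.018], [-0.028, 0.017], [-0.029, 0.016]]
```

Gripped at 15.4 mm. I pull the pin forward and up along its arc.

Call:
step_arm:
  targets:
    - [0, -0.023, -0.023, 0, 0, 0]
    - [0, -0.024, -0.022, 0, 0, 0]
    - [0, -0.025, -0.021, 0, 0, 0]
    - [0, -0.026, -0.02, 0, 0, 0]
    - [0, -0.027, -0.019, 0, 0, 0]
    - [0, -0.027, -0.018, 0, 0, 0]
    - [0, -0.028, -0.017, 0, 0, 0]
    - [0, -0.029, -0.016, 0, 0, 0]
    - [0, -0.02, -0.01, 0, 0, 0]
    - [0, 0, 0, 0, 0, 0]
    - [0, 0, 0, 0, 0, 0]

```text
t: 9.25
eef_pos: [0.6236, 0.2973, 0.1552]
ee_rot: [0.661, 0.75, 0.004, 0.002]
ft_force: [10.5, 2.5, -6.5]
finger_gap: 0.015
grasp_force: 20.0
```

Run:
```python
from h import *
s=get_state(); l=loc(s['eef_pos']); print(l,s['t'],s['finger_gap'],s['grasp_force'],s['ft_force'])
```

```text
[0.01641221 0.18171967 0.15524572] 9.25 0.015034803438076375 19.999773055315018 [10.4773641   2.48614733 -6.45242187]
```

Call:
step_arm:
  targets:
    - [0, 0, 0, 0, 0, 0]
    - [0, 0, 0, 0, 0, 0]
    - [0, 0, 0, 0, 0, 0]
    - [0, 0, -0.1, 0, 0, 0]
    - [0, 0, -0.3, 0, 0, 0]
    - [0, 0, -0.38, 0, 0, 0]
    - [0, 0, -0.38, 0, 0, 0]
    - [0, 0, -0.38, 0, 0, 0]
    - [0, 0, -0.38, 0, 0, 0]
    - [0, 0, -0.1, 0, 0, 0]
    - [0, 0, 0, 0, 0, 0]
  jaw: 70

```text
t: 10.17
eef_pos: [0.6209, 0.2975, 0.3611]
ee_rot: [0.661, 0.751, 0.004, 0.001]
ft_force: [-0.5, 0.1, -0.4]
finger_gap: 0.0641
grasp_force: 0.0
```

Run:
```python
from h import *
s=get_state(); l=loc(s['eef_pos']); print(l,s['t'],s['finger_gap'],s['ft_force'])
for n in('side','top'):
    a,d=capture(n); P=cloud(n,d); L=loc(P); z=L[...,2]
    mm=(L[...,1]>.15)&(L[...,1]<.198)&(abs(L[...,0]-.02)<.05)&(z>.1)&(z<.2)
    print(n,'pin',mm.sum(),np.nanmedian(L[mm],0).round(4))
    ml=(abs(L[...,1])<.1)&(z>.15)&(z<.29)&(L[...,0]>.0)&(L[...,0]<.12)
    k=np.polyfit(L[ml][:,2],L[ml][:,0],1); print('lid',np.arctan2(1,-k[0]))
    mo=(L[...,1]>-.02)&(L[...,1]<.11)&(abs(L[...,0])<.08)&(z>.09)&(z<.108)
    if n=='top' and mo.any(): print('oldcell',mo.sum(),np.nanmedian(L[mo],0),cv2.minEnclosingCircle(L[mo][:,:2].astype(np.float32)))
rows([.5956,-.3781,.25],23.6)
```

```text
[0.01376456 0.18219439 0.36106613] 10.1667 0.06408638737848758 [-0.47160649  0.10827212 -0.4409848 ]
side pin 31 [0.0126 0.1765 0.1699]
lid 1.3634108129584979
top pin 100 [0.0168 0.174  0.1738]
lid 1.383167065155419
oldcell 306 [0.01237073 0.07677727 0.09562644] ((0.03283650055527687, 0.08688268065452576), 0.05101289600133896)
turn total [-0.003  0.    -0.362] rows>= 3 | then shift [-6.088 -2.915  1.055] rows>= 20
```

Stay is locked: the pin axis is at (0.017, 0.166) and the lid at about 1.36. Now the lantern.

Call:
step_arm:
  targets:
    - [0, 0, 0, 0, 0, -0.121]
    - [0, 0, 0, 0, 0, -0.121]
    - [0, 0, 0, 0, 0, -0.12]
    - [-0.358, -0.171, 0, 0, 0, 0]
    - [-0.358, -0.171, 0, 0, 0, 0]
    - [-0.358, -0.171, 0, 0, 0, 0]
    - [-0.358, -0.171, 0, 0, 0, 0]
    - [-0.358, -0.171, 0, 0, 0, 0]
    - [-0.358, -0.171, 0, 0, 0, 0]
    - [-0.358, -0.171, 0, 0, 0, 0]
    - [-0.358, -0.171, 0, 0, 0, 0]
    - [-0.358, -0.171, 0, 0, 0, 0]
    - [-0.358, -0.171, 0, 0, 0, 0]
    - [-0.358, -0.171, 0, 0, 0, 0]
    - [-0.358, -0.171, 0, 0, 0, 0]
    - [-0.358, -0.171, 0, 0, 0, 0]
    - [-0.358, -0.171, 0, 0, 0, 0]
    - [-0.358, -0.171, 0, 0, 0, 0]
    - [-0.358, -0.171, 0, 0, 0, 0]
    - [-0.358, -0.171, 0, 0, 0, 0]
  jaw: 25

```text
t: 11.93
eef_pos: [0.5952, -0.3783, 0.353]
ee_rot: [0.548, 0.837, -0.0, -0.003]
ft_force: [1.2, 0.4, -1.0]
finger_gap: 0.0795
grasp_force: 0.0
```

Call:
step_arm:
  targets:
    - [0, 0, 0.35, 0, 0, 0]
    - [0, 0, 0.38, 0, 0, 0]
    - [0, 0, 0.38, 0, 0, 0]
    - [0, 0, 0, 0, 0, 0]
    - [0, 0, 0, 0, 0, 0]

```text
t: 12.35
eef_pos: [0.5947, -0.3758, 0.2414]
ee_rot: [0.548, 0.837, -0.0, -0.005]
ft_force: [0.3, -0.3, 1.7]
finger_gap: 0.0795
grasp_force: 0.0
```

Run:
```python
from h import *
s=get_state(); print(s['eef_pos'],s['t'],s['finger_gap'],s['ft_force'])
rows([.5956,-.3781,.068],23.6)
a,d=capture('side'); P=cloud('side',d); L=loc(P)
a,d=capture('top'); P=cloud('top',d); L=loc(P); z=L[...,2]
mo=((L[...,1]>-.02)&(L[...,1]<.1)&(L[...,0]>-.08)&(L[...,0]<.08)&(z>.092)&(z<.108)).astype(np.uint8)
n,l,st,_=cv2.connectedComponentsWithStats(mo); 
for i in np.argsort(-st[1:,4])[:3]+1:
    q=L[l==i]; print('old',len(q),q.mean(0).round(4),np.ptp(q,axis=0).round(3))
```

```text
[ 0.59466588 -0.37582826  0.24140686] 12.35 0.07953417884863145 [ 0.2795852  -0.34857464  1.71083116]
turn total [-0.007 -0.009  0.   ] rows>= 1 | then shift [-2.500e-02 -1.000e-03  1.734e+00] rows>= 5
old 252 [0.0114 0.0732 0.0957] [0.053 0.051 0.014]
```

Call:
step_arm:
  targets:
    - [-0.025, 0, 0.3, -0.007, -0.009, 0]
    - [0, 0, 0.35, 0, 0, 0]
    - [0, 0, 0.35, 0, 0, 0]
    - [0, 0, 0.33, 0, 0, 0]
    - [0, 0, 0.25, 0, 0, 0]
    - [0, 0, 0.15, 0, 0, 0]
    - [0, 0, 0, 0, 0, 0]
    - [0, 0, 0, 0, 0, 0]
    - [0, 0, 0, 0, 0, 0]

```text
t: 13.2
eef_pos: [0.601, -0.3813, 0.075]
ee_rot: [0.548, 0.837, 0.001, 0.007]
ft_force: [0.3, 0.2, 0.1]
finger_gap: 0.0796
grasp_force: 0.0
```

Call:
step_arm:
  targets:
    - [0, 0, 0, 0, 0, 0]
    - [0, 0, 0, 0, 0, 0]
    - [0, 0, 0, 0, 0, 0]
    - [0, 0, 0, 0, 0, 0]
    - [0, 0, 0, 0, 0, 0]
    - [0, 0, 0, 0, 0, 0]
  jaw: 255
  force: 40

```text
t: 13.7
eef_pos: [0.5979, -0.3816, 0.0729]
ee_rot: [0.548, 0.836, -0.001, 0.004]
ft_force: [-5.1, -0.4, 6.3]
finger_gap: 0.0536
grasp_force: 39.8
```

Call:
step_arm:
  targets:
    - [0, 0, -0.1, 0, 0, 0]
    - [0, 0, -0.3, 0, 0, 0]
    - [0, 0, -0.38, 0, 0, 0]
    - [0, 0, -0.38, 0, 0, 0]
    - [0, 0, -0.38, 0, 0, 0]
    - [0, 0, -0.3, 0, 0, 0]
    - [0, 0, 0, 0, 0, 0]
    - [0, 0, 0, 0, 0, 0]

```text
t: 14.37
eef_pos: [0.5985, -0.379, 0.2571]
ee_rot: [0.547, 0.837, 0.001, 0.006]
ft_force: [0.5, 0.7, -8.0]
finger_gap: 0.0535
grasp_force: 39.8
```

Run:
```python
from h import *
s=get_state(); print(s['eef_pos'],s['t'],s['finger_gap'],s['grasp_force'],s['ft_force'])
rows(ch(-.035,-.055,.255),97.3)
rows(ch(-.035,-.055,.255),277.3)
a,d=capture('side'); P=cloud('side',d); z=P[...,2]
u=proj('side',[s['eef_pos']])[0].astype(int); print(u)
cv2.imwrite('pics/held.png',cv2.resize(a[max(0,u[1]-90):u[1]+90,u[0]-90:u[0]+90,::-1],None,fx=2.5,fy=2.5))
```

```text
[ 0.598511   -0.37898175  0.25713632] 14.3667 0.05348478964802937 39.78501655161381 [ 0.5361711   0.66185602 -7.99423295]
turn total [ 0.002  0.016 -1.637] rows>= 13 | then shift [-0.594  4.309  0.021] rows>= 13
turn total [ 0.002  0.016 -1.637] rows>= 13 | then shift [-0.594  4.309  0.021] rows>= 13
[408 199]
```

View pics/held.png

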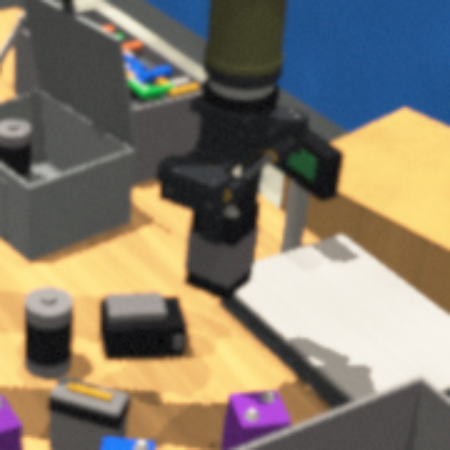

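The picture shows the lantern held upright in the fingers at about (220,260). Its underside sits at TCP −0.073. I carry it over the chest.

Call:
step_arm:
  targets:
    - [0, 0, 0, 0, 0.016, -0.126]
    - [0, 0, 0, 0, 0, -0.126]
    - [0, 0, 0, 0, 0, -0.126]
    - [0, 0, 0, 0, 0, -0.126]
    - [0, 0, 0, 0, 0, -0.126]
    - [0, 0, 0, 0, 0, -0.126]
    - [0, 0, 0, 0, 0, -0.126]
    - [0, 0, 0, 0, 0, -0.126]
    - [0, 0, 0, 0, 0, -0.126]
    - [0, 0, 0, 0, 0, -0.126]
    - [0, 0, 0, 0, 0, -0.126]
    - [0, 0, 0, 0, 0, -0.126]
    - [0, 0, 0, 0, 0, -0.125]
    - [0, 0, 0, 0, 0, 0]

```text
t: 15.58
eef_pos: [0.5959, -0.3785, 0.252]
ee_rot: [-0.065, 0.998, 0.006, -0.001]
ft_force: [-0.0, -0.4, -6.7]
finger_gap: 0.0537
grasp_force: 39.8
```

Call:
step_arm:
  targets:
    - [-0.04, 0.2, 0, 0, 0, 0]
    - [-0.046, 0.31, 0, 0, 0, 0]
    - [-0.046, 0.31, 0, 0, 0, 0]
    - [-0.046, 0.31, 0, 0, 0, 0]
    - [-0.046, 0.31, 0, 0, 0, 0]
    - [-0.046, 0.31, 0, 0, 0, 0]
    - [-0.046, 0.31, 0, 0, 0, 0]
    - [-0.046, 0.31, 0, 0, 0, 0]
    - [-0.046, 0.31, 0, 0, 0, 0]
    - [-0.046, 0.31, 0, 0, 0, 0]
    - [-0.046, 0.31, 0, 0, 0, 0]
    - [-0.046, 0.31, 0, 0, 0, 0]
    - [-0.046, 0.31, 0, 0, 0, 0]
    - [-0.046, 0.31, 0, 0, 0, 0]
    - [0, 0.08, 0, 0, 0, 0]
    - [0, 0, 0, 0, 0, 0]
    - [0, 0, 0, 0, 0, 0]
    - [0, 0, 0, 0, 0, 0]

```text
t: 17.08
eef_pos: [0.606, 0.0541, 0.2579]
ee_rot: [-0.062, 0.998, 0.002, 0.0]
ft_force: [-0.6, -0.7, -6.4]
finger_gap: 0.0536
grasp_force: 39.8
```

Run:
```python
from h import *
s=get_state(); print(loc(s['eef_pos']),s['t'],s['finger_gap'],s['grasp_force'],s['ft_force'],s['ee_rot'])
rows(ch(-.035,-.055,.080),97.3)
a,d=capture('side'); P=cloud('side',d); L=loc(P); z=L[...,2]
mm=(L[...,1]>.15)&(L[...,1]<.198)&(abs(L[...,0]-.02)<.05)&(z>.1)&(z<.2)
print('pin',mm.sum(),np.nanmedian(L[mm],0).round(4))
```

```text
[-0.03192464 -0.05731704  0.25787375] 17.0833 0.05358142922835443 39.785682521760464 [-0.63895551 -0.69938577 -6.40941824] [-6.16866643e-02  9.98092463e-01  2.48628761e-03  9.56646927e-05]
turn total [ 0.006  0.001 -0.005] rows>= 1 | then shift [0.031 0.023 1.779] rows>= 6
pin 32 [0.0122 0.1707 0.1706]
```

Call:
step_arm:
  targets:
    - [0.03, 0.023, 0.2, 0, 0, 0]
    - [0, 0, 0.3, 0, 0, 0]
    - [0, 0, 0.3, 0, 0, 0]
    - [0, 0, 0.3, 0, 0, 0]
    - [0, 0, 0.25, 0, 0, 0]
    - [0, 0, 0.2, 0, 0, 0]
    - [0, 0, 0.12, 0, 0, 0]
    - [0, 0, 0.06, 0, 0, 0]
    - [0, 0, 0.04, 0, 0, 0]
    - [0, 0, 0, 0, 0, 0]
    - [0, 0, 0, 0, 0, 0]
    - [0, 0, 0, 0, 0, 0]

```text
t: 18.13
eef_pos: [0.6047, 0.0594, 0.0834]
ee_rot: [-0.063, 0.998, 0.004, 0.003]
ft_force: [-0.2, 0.6, -6.5]
finger_gap: 0.0541
grasp_force: 39.8
```

Run:
```python
from h import *
s=get_state(); print(loc(s['eef_pos']),s['t'],s['finger_gap'],s['ft_force'],s['ee_rot'])
```

```text
[-0.03257307 -0.05187917  0.08339483] 18.1333 0.05413308256469711 [-0.19593642  0.5546472  -6.5084229 ] [-0.06297843  0.99800525  0.00358228  0.00253277]
```

Call:
step_arm:
  targets:
    - [0, 0, 0.03, 0, 0, 0]
    - [0, 0, 0.02, 0, 0, 0]
    - [0, 0, 0, 0, 0, 0]
    - [0, 0, 0, 0, 0, 0]

```text
t: 18.47
eef_pos: [0.6042, 0.0594, 0.0778]
ee_rot: [-0.063, 0.998, 0.003, 0.002]
ft_force: [0.4, -0.4, -0.8]
finger_gap: 0.0536
grasp_force: 39.7
```

On the floor: the load has gone from the wrist. I release and rise.

Call:
step_arm:
  targets:
    - [0, 0, 0, 0, 0, 0]
    - [0, 0, 0, 0, 0, 0]
    - [0, 0, 0, 0, 0, 0]
    - [0, 0, 0, 0, 0, 0]
    - [0, 0, 0, 0, 0, 0]
    - [0, 0, -0.1, 0, 0, 0]
    - [0, 0, -0.25, 0, 0, 0]
    - [0, 0, -0.38, 0, 0, 0]
    - [0, 0, -0.38, 0, 0, 0]
    - [0, 0, -0.38, 0, 0, 0]
    - [0, 0, -0.38, 0, 0, 0]
    - [0, 0, -0.38, 0, 0, 0]
    - [0, 0, -0.38, 0, 0, 0]
    - [0, 0, -0.2, 0, 0, 0]
    - [0, 0, 0, 0, 0, 0]
  jaw: 50

```text
t: 19.72
eef_pos: [0.6053, 0.0584, 0.3666]
ee_rot: [-0.063, 0.998, 0.004, 0.007]
ft_force: [1.0, 0.2, 0.4]
finger_gap: 0.0712
grasp_force: 0.0
```

Run:
```python
from h import *
s=get_state(); print(loc(s['eef_pos']),s['t'],s['finger_gap'],s['ft_force'],s['ee_rot'])
rows(ch(.014,.182,.36),97.3)
a,d=capture('side'); P=cloud('side',d); L=loc(P); z=L[...,2]
mm=(L[...,1]>.15)&(L[...,1]<.198)&(abs(L[...,0]-.02)<.05)&(z>.1)&(z<.2)
print('pin',mm.sum(),np.nanmedian(L[mm],0).round(4))
cv2.imwrite('pics/in.png',cv2.resize(a[90:220,270:390,::-1],None,fx=3.5,fy=3.5))
```

```text
[-0.03210951 -0.05290879  0.36662513] 19.7167 0.07121884204497375 [0.95487282 0.20040668 0.41547886] [-0.06311262  0.99797385  0.00425178  0.00684947]
turn total [ 0.01   0.018 -0.001] rows>= 1 | then shift [-0.461  2.349  0.066] rows>= 7
pin 32 [0.0126 0.1748 0.1695]
```

View pics/in.png

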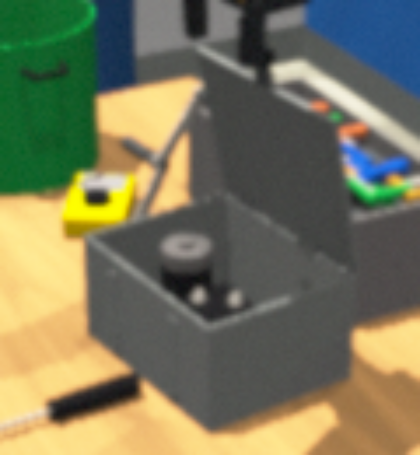

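Lantern is upright inside (terminals at (198,297) and (235,298)) beside the cell, and the stay is still locked. Back to the pin.

Call:
step_arm:
  targets:
    - [-0.066, 0.335, 0, 0.01, 0.018, 0]
    - [-0.066, 0.335, 0, 0, 0, 0]
    - [-0.066, 0.335, 0, 0, 0, 0]
    - [-0.066, 0.335, 0, 0, 0, 0]
    - [-0.066, 0.335, 0, 0, 0, 0]
    - [-0.066, 0.335, 0, 0, 0, 0]
    - [-0.065, 0.339, 0, 0, 0, 0]
  jaw: 90

```text
t: 20.35
eef_pos: [0.6183, 0.2971, 0.3579]
ee_rot: [-0.063, 0.998, -0.002, -0.007]
ft_force: [0.7, -0.3, 0.4]
finger_gap: 0.0572
grasp_force: 0.0
```

Call:
step_arm:
  targets:
    - [0, 0, 0, 0, 0, 0.154]
    - [0, 0, 0, 0, 0, 0.154]
    - [0, 0, 0, 0, 0, 0.154]
    - [0, 0, 0, 0, 0, 0.154]
    - [0, 0, 0, 0, 0, 0.154]
    - [0, 0, 0, 0, 0, 0.154]
    - [0, 0, 0, 0, 0, 0.154]
    - [0, 0, 0, 0, 0, 0.154]
    - [0, 0, 0, 0, 0, 0.154]
    - [0, 0, 0, 0, 0, 0.154]
    - [0, 0, 0, 0, 0, 0.154]
    - [0, 0, 0, 0, 0, 0.154]
    - [0, 0, 0, 0, 0, 0.152]
    - [0, 0, 0, 0, 0, 0]

```text
t: 21.52
eef_pos: [0.6183, 0.2958, 0.3579]
ee_rot: [0.662, 0.749, -0.006, -0.004]
ft_force: [-0.2, 0.4, 0.6]
finger_gap: 0.0571
grasp_force: 0.0
```

Run:
```python
from h import *
s=get_state(); print(loc(s['eef_pos']),s['t'],s['finger_gap'],s['ft_force'],s['ee_rot'])
rows(ch(.0168,.182,.152),7.3)
```

```text
[0.01096459 0.18085036 0.35789894] 21.5167 0.05710281508954317 [-0.22012138  0.3740395   0.58912348] [ 0.66206118  0.7494145  -0.00634203 -0.00356236]
turn total [-0.018  0.004 -0.005] rows>= 1 | then shift [0.011 0.058 2.059] rows>= 6
```

Call:
step_arm:
  targets:
    - [0.011, 0.058, 0.2, -0.018, 0.004, -0.005]
    - [0, 0, 0.35, 0, 0, 0]
    - [0, 0, 0.38, 0, 0, 0]
    - [0, 0, 0.38, 0, 0, 0]
    - [0, 0, 0.35, 0, 0, 0]
    - [0, 0, 0.25, 0, 0, 0]
    - [0, 0, 0.15, 0, 0, 0]
    - [0, 0, 0, 0, 0, 0]
    - [0, 0, 0, 0, 0, 0]

```text
t: 22.27
eef_pos: [0.6242, 0.2979, 0.1524]
ee_rot: [0.659, 0.752, 0.0, -0.0]
ft_force: [-0.5, -0.2, 0.9]
finger_gap: 0.0573
grasp_force: 0.0
```

Call:
step_arm:
  targets:
    - [0, 0, 0, 0, 0, 0]
    - [0, 0, 0, 0, 0, 0]
    - [0, 0, 0, 0, 0, 0]
    - [0, 0, 0, 0, 0, 0]
    - [0, 0, 0, 0, 0, 0]
    - [0, 0, 0, 0, 0, 0]
  jaw: 255
  force: 20

```text
t: 22.77
eef_pos: [0.6253, 0.2985, 0.1542]
ee_rot: [0.659, 0.752, 0.002, 0.0]
ft_force: [0.0, 1.5, 0.5]
finger_gap: 0.0188
grasp_force: 0.1
```

Call:
step_arm:
  targets:
    - [0, 0.029, 0.016, 0, 0, 0]
    - [0, 0.028, 0.017, 0, 0, 0]
    - [0, 0.027, 0.018, 0, 0, 0]
    - [0, 0.027, 0.019, 0, 0, 0]
    - [0, 0.026, 0.02, 0, 0, 0]
    - [0, 0.025, 0.021, 0, 0, 0]
    - [0, 0.024, 0.022, 0, 0, 0]
    - [0, 0, 0, 0, 0, 0]
    - [0, 0, 0, 0, 0, 0]

```text
t: 23.52
eef_pos: [0.6436, 0.3009, 0.1396]
ee_rot: [0.659, 0.752, 0.002, 0.0]
ft_force: [-1.6, 1.3, -3.9]
finger_gap: 0.0155
grasp_force: 20.0
```

Run:
```python
from h import *
s=get_state(); print(loc(s['eef_pos']),s['t'],s['finger_gap'],s['ft_force'])
```

```text
[0.03674065 0.18269793 0.13961599] 23.5167 0.015454380631166482 [-1.58788354  1.26734928 -3.90637966]
```

Call:
step_arm:
  targets:
    - [0, 0, 0, 0, 0, 0]
    - [0, 0, 0, 0, 0, 0]
    - [0, 0, 0, 0, 0, 0]
    - [0, 0, 0, 0, 0, 0]
    - [0, 0, -0.15, 0, 0, 0]
    - [0, 0, -0.35, 0, 0, 0]
    - [0, 0, -0.38, 0, 0, 0]
    - [0, 0, -0.38, 0, 0, 0]
    - [0, 0, -0.38, 0, 0, 0]
    - [0, 0, -0.38, 0, 0, 0]
    - [0, 0, -0.38, 0, 0, 0]
    - [0, 0, -0.2, 0, 0, 0]
    - [0, 0, 0, 0, 0, 0]
  jaw: 90

```text
t: 24.6
eef_pos: [0.6453, 0.3011, 0.4075]
ee_rot: [0.66, 0.751, 0.008, 0.003]
ft_force: [0.9, 0.2, 0.4]
finger_gap: 0.0572
grasp_force: 0.0
```

Call:
step_arm:
  targets:
    - [0, 0, 0, 0, 0, -0.154]
    - [0, 0, 0, 0, 0, -0.154]
    - [0, 0, 0, 0, 0, -0.154]
    - [0, 0, 0, 0, 0, -0.154]
    - [0, 0, 0, 0, 0, -0.154]
    - [0, 0, 0, 0, 0, -0.154]
    - [0, 0, 0, 0, 0, -0.154]
    - [0, 0, 0, 0, 0, -0.154]
    - [0, 0, 0, 0, 0, -0.154]
    - [0, 0, 0, 0, 0, -0.154]
    - [0, 0, 0, 0, 0, -0.154]
    - [0, 0, 0, 0, 0, -0.154]
    - [0, 0, 0, 0, 0, -0.152]
    - [0, 0, 0, 0, 0, 0]

```text
t: 25.77
eef_pos: [0.6428, 0.2999, 0.3995]
ee_rot: [-0.067, 0.998, 0.001, 0.001]
ft_force: [-0.2, 0.2, 0.7]
finger_gap: 0.0574
grasp_force: 0.0
```

Run:
```python
from h import *
s=get_state(); print(loc(s['eef_pos']),s['t'],s['finger_gap'],s['ft_force'])
for n in('side','top'):
    a,d=capture(n); P=cloud(n,d); L=loc(P); z=L[...,2]
    mm=(L[...,1]>.15)&(L[...,1]<.198)&(abs(L[...,0]-.03)<.05)&(z>.1)&(z<.2)
    print(n,'pin',mm.sum(),np.nanmedian(L[mm],0).round(4))
    ml=(abs(L[...,1])<.1)&(z>.15)&(z<.29)&(L[...,0]>.0)&(L[...,0]<.12)
    k=np.polyfit(L[ml][:,2],L[ml][:,0],1); t=np.arctan2(1,-k[0]); print('lid',t,'barrel',.09-.21*np.cos(t)+.0045*np.sin(t),.12+.21*np.sin(t)+.0045*np.cos(t))
    mb=(abs(L[...,1])<.025)&(z>.31)&(z<.345)&(abs(L[...,0]-.04)<.05); print('barrel pts',mb.sum(),L[mb].mean(0) if mb.any() else '', np.percentile(L[mb],[2,98],axis=0) if mb.any() else '')
rows(ch(.038,0,.41),97.3)
```

```text
[0.03582849 0.18182417 0.399519  ] 25.7667 0.05743289154088705 [-0.15967056  0.22421759  0.69298641]
side pin 33 [0.0327 0.1711 0.1527]
lid 1.2882573013215455 barrel 0.03577464912903396 0.3229282171678463
barrel pts 54 [ 0.03152376 -0.0071578   0.32398394] [[ 0.02263389 -0.01869725  0.31381914]
 [ 0.04289071  0.01704453  0.3324069 ]]
top pin 99 [0.0369 0.1725 0.1572]
lid 1.2731101044291016 barrel 0.03270719355536957 0.32208360727604335
barrel pts 122 [ 3.40027019e-02 -2.33797039e-04  3.29983218e-01] [[ 0.0259509  -0.01383391  0.32165875]
 [ 0.04471317  0.01456495  0.33454259]]
turn total [ 0.002  0.003 -0.001] rows>= 1 | then shift [-0.022 -1.82  -0.102] rows>= 6
```

Knee is broken and the lid rests at about 1.28, with the barrel at (0.035, 0, 0.3225). I re-grip it.

Call:
step_arm:
  targets:
    - [0.01, -0.3, 0, 0, 0, 0]
    - [0, -0.32, 0, 0, 0, 0]
    - [0, -0.32, 0, 0, 0, 0]
    - [0, -0.32, 0, 0, 0, 0]
    - [0, -0.32, 0, 0, 0, 0]
    - [0, -0.24, 0, 0, 0, 0]
    - [0, 0, 0, 0, 0, 0]
    - [0, 0, 0.2, 0, 0, 0]
    - [0, 0, 0.3, 0, 0, 0]
    - [0, 0, 0.25, 0, 0, 0]
    - [0, 0, 0.15, 0, 0, 0]
    - [0, 0, 0.02, 0, 0, 0]
    - [0, 0, 0, 0, 0, 0]
    - [0, 0, 0, 0, 0, 0]

```text
t: 27.03
eef_pos: [0.6663, 0.1206, 0.3092]
ee_rot: [-0.065, 0.998, 0.001, 0.002]
ft_force: [0.6, 0.1, 0.5]
finger_gap: 0.0571
grasp_force: 0.0
```

Run:
```python
from h import *
s=get_state(); print(loc(s['eef_pos']),s['t'],s['finger_gap'],s['ft_force'],s['ee_rot'])
rows(ch(.035,0,.3075),97.3)
```

```text
[0.03637321 0.00101163 0.30920381] 27.0333 0.057132270748348375 [0.57604252 0.06302918 0.5444816 ] [-0.06477448  0.9978959   0.0014695   0.00242462]
turn total [0.003 0.006 0.003] rows>= 1 | then shift [ 0.014 -0.01   0.017] rows>= 1
```

Call:
step_arm:
  targets:
    - [0.01, -0.01, 0.015, 0, 0, 0]
    - [0, 0, 0, 0, 0, 0]
    - [0, 0, 0, 0, 0, 0]
    - [0, 0, 0, 0, 0, 0]
    - [0, 0, 0, 0, 0, 0]
    - [0, 0, 0, 0, 0, 0]
    - [0, 0, 0, 0, 0, 0]
  jaw: 255
  force: 25

```text
t: 27.62
eef_pos: [0.665, 0.1198, 0.3072]
ee_rot: [-0.065, 0.998, 0.002, 0.002]
ft_force: [-0.0, 2.1, 3.5]
finger_gap: 0.0297
grasp_force: 25.0
```

Run:
```python
from h import *
s=get_state(); print(loc(s['eef_pos']),s['t'],s['finger_gap'],s['ft_force'])
f=lambda t:np.array([.21*np.cos(t)-.0045*np.sin(t),-.21*np.sin(t)-.0045*np.cos(t)])
th=np.linspace(1.28,0,29); D=np.diff([f(t) for t in th],axis=0)*10
print(', '.join(f'[{a:.3f}, 0, {b:.3f}, 0, 0, 0]' for a,b in D))
```

```text
[0.03492303 0.00038194 0.30716921] 27.6167 0.02972881688278108 [-0.02628782  2.11330167  3.51741344]
[0.092, 0, 0.028, 0, 0, 0], [0.091, 0, 0.032, 0, 0, 0], [0.089, 0, 0.036, 0, 0, 0], [0.087, 0, 0.040, 0, 0, 0], [0.085, 0, 0.044, 0, 0, 0], [0.083, 0, 0.048, 0, 0, 0], [0.081, 0, 0.052, 0, 0, 0], [0.079, 0, 0.055, 0, 0, 0], [0.076, 0, 0.059, 0, 0, 0], [0.073, 0, 0.062, 0, 0, 0], [0.070, 0, 0.065, 0, 0, 0], [0.067, 0, 0.069, 0, 0, 0], [0.064, 0, 0.072, 0, 0, 0], [0.061, 0, 0.074, 0, 0, 0], [0.057, 0, 0.077, 0, 0, 0], [0.054, 0, 0.080, 0, 0, 0], [0.050, 0, 0.082, 0, 0, 0], [0.046, 0, 0.084, 0, 0, 0], [0.042, 0, 0.086, 0, 0, 0], [0.038, 0, 0.088, 0, 0, 0], [0.034, 0, 0.090, 0, 0, 0], [0.030, 0, 0.091, 0, 0, 0], [0.026, 0, 0.092, 0, 0, 0], [0.022, 0, 0.094, 0, 0, 0], [0.017, 0, 0.094, 0, 0, 0], [0.013, 0, 0.095, 0, 0, 0], [0.009, 0, 0.096, 0, 0, 0], [0.004, 0, 0.096, 0, 0, 0]
```

Call:
step_arm:
  targets:
    - [0.092, 0, 0.028, 0, 0, 0]
    - [0.091, 0, 0.032, 0, 0, 0]
    - [0.089, 0, 0.036, 0, 0, 0]
    - [0.087, 0, 0.04, 0, 0, 0]
    - [0.085, 0, 0.044, 0, 0, 0]
    - [0.083, 0, 0.048, 0, 0, 0]
    - [0.081, 0, 0.052, 0, 0, 0]
    - [0.079, 0, 0.055, 0, 0, 0]
    - [0.076, 0, 0.059, 0, 0, 0]
    - [0.073, 0, 0.062, 0, 0, 0]
    - [0.07, 0, 0.065, 0, 0, 0]
    - [0.067, 0, 0.069, 0, 0, 0]
    - [0.064, 0, 0.072, 0, 0, 0]
    - [0.061, 0, 0.074, 0, 0, 0]
    - [0, 0, 0, 0, 0, 0]

```text
t: 28.87
eef_pos: [0.555, 0.1058, 0.2316]
ee_rot: [-0.066, 0.998, 0.002, 0.001]
ft_force: [-0.1, 5.1, -3.6]
finger_gap: 0.0295
grasp_force: 25.0
```

Run:
```python
from h import *
s=get_state(); l=loc(s['eef_pos']); print(l,s['t'],s['finger_gap'],s['grasp_force'],s['ft_force'])
print(np.arctan2(l[2]+.0153-.12,.09-l[0])-.0214, np.hypot(l[2]+.0153-.12,.09-l[0]))
```

```text
[-0.07597837  0.00048031  0.23157577] 28.8667 0.029530750094761086 25.00447944737971 [-0.11015233  5.07381112 -3.59238949]
0.6312608135072766 0.20891692064746717
```

Halfway at 0.63 rad, with forces small. I continue to shut.

Call:
step_arm:
  targets:
    - [0.057, 0, 0.077, 0, 0, 0]
    - [0.054, 0, 0.08, 0, 0, 0]
    - [0.05, 0, 0.082, 0, 0, 0]
    - [0.046, 0, 0.084, 0, 0, 0]
    - [0.042, 0, 0.086, 0, 0, 0]
    - [0.038, 0, 0.088, 0, 0, 0]
    - [0.034, 0, 0.09, 0, 0, 0]
    - [0.03, 0, 0.091, 0, 0, 0]
    - [0.026, 0, 0.092, 0, 0, 0]
    - [0.022, 0, 0.094, 0, 0, 0]
    - [0.017, 0, 0.094, 0, 0, 0]
    - [0.013, 0, 0.095, 0, 0, 0]
    - [0.009, 0, 0.08, 0, 0, 0]
    - [0.002, 0, 0.05, 0, 0, 0]
    - [0, 0, 0.03, 0, 0, 0]
    - [0, 0, 0, 0, 0, 0]
    - [0, 0, 0, 0, 0, 0]

```text
t: 30.28
eef_pos: [0.5138, 0.1006, 0.111]
ee_rot: [-0.066, 0.998, 0.002, 0.002]
ft_force: [-0.3, 4.3, -3.3]
finger_gap: 0.0298
grasp_force: 25.0
```

Run:
```python
from h import *
s=get_state(); l=loc(s['eef_pos']); print(l,s['t'],s['finger_gap'],s['grasp_force'],s['ft_force'])
print(np.arctan2(l[2]+.0153-.12,.09-l[0])-.0214)
a,d=capture('top'); L=loc(cloud('top',d)); z=L[...,2]
m=(abs(L[...,1])<.1)&(z>.1)&(z<.18)&(L[...,0]>-.08)&(L[...,0]<.085)
print(np.polyfit(L[m][:,0],L[m][:,2],1),m.sum(),np.nanmedian(z[m]))
```

```text
[-0.11750052  0.00051532  0.1110121 ] 30.2833 0.029807378694581915 25.001315250992775 [-0.32902774  4.25148609 -3.27218808]
0.009010309660886475
[-0.01010007  0.12882224] 3517 0.12871835866733283
```

Call:
step_arm:
  targets:
    - [0, 0, 0.015, 0, 0, 0]
    - [0, 0, 0.015, 0, 0, 0]
    - [0, 0, 0.015, 0, 0, 0]
    - [0, 0, 0, 0, 0, 0]
    - [0, 0, 0, 0, 0, 0]

```text
t: 30.75
eef_pos: [0.514, 0.1006, 0.1092]
ee_rot: [-0.066, 0.998, 0.002, 0.003]
ft_force: [-4.5, 4.0, 21.5]
finger_gap: 0.0294
grasp_force: 25.0
```

Lid is pressed shut (21 N upward reaction). I release and lift away.

Call:
step_arm:
  targets:
    - [0, 0, -0.02, 0, 0, 0]
    - [0, 0, 0, 0, 0, 0]
    - [0, 0, 0, 0, 0, 0]
    - [0, 0, 0, 0, 0, 0]
    - [0, 0, 0, 0, 0, 0]
    - [0, 0, -0.1, 0, 0, 0]
    - [0, 0, -0.3, 0, 0, 0]
    - [0, 0, -0.35, 0, 0, 0]
    - [0, 0, -0.35, 0, 0, 0]
    - [0.3, 0, -0.1, 0, 0, 0]
    - [0, 0, 0, 0, 0, 0]
    - [0, 0, 0, 0, 0, 0]
    - [0, 0, 0, 0, 0, 0]
    - [0, 0, 0, 0, 0, 0]
  jaw: 70

```text
t: 31.92
eef_pos: [0.4833, 0.095, 0.2281]
ee_rot: [-0.065, 0.998, 0.001, 0.001]
ft_force: [0.3, 0.2, 0.2]
finger_gap: 0.0643
grasp_force: 0.0
```

Run:
```python
from h import *
s=get_state(); print(loc(s['eef_pos']),s['t'],s['ft_force'],s['finger_gap'])
a,d=capture('top'); L=loc(cloud('top',d)); z=L[...,2]; z0=loc(np.load('P0.npy'))[...,2]; L0=loc(np.load('P0.npy'))
for Q in(L0,L):
    z=Q[...,2]; m=(abs(Q[...,1])<.1)&(z>.1)&(z<.18)&(Q[...,0]>-.0)&(Q[...,0]<.085)
    print(np.polyfit(Q[m][:,0],Q[m][:,2],1),m.sum(),np.nanmedian(z[m]))
a,d=capture('side'); cv2.imwrite('pics/end.png',a[:,:,::-1])
```

```text
[-0.14842394 -0.00118809  0.22812614] 31.9167 [0.27047575 0.18736086 0.23568858] 0.06430156389962846
[-0.01966355  0.1290488 ] 2113 0.1282830390515266
[-0.01887103  0.12894181] 2113 0.1281615761129582
```

View pics/end.png

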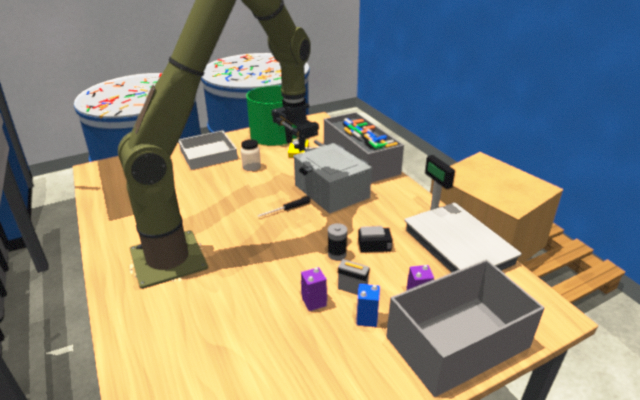

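The final picture shows the lid shut at (333,165), with its plane the same as at the start, the bystanders where they were, and the gripper clear. I hand in.

```bash
python3 -c "
from rig import close_job; print(close_job())"
```

```text
the job is handed in; nothing more can be done
None
```

The lantern battery is upright in the chest beside the old cell, the stay is folded, the lid was lowered gently and is fully shut, and the job was handed in at about 32 s; the hand-in returned no verdict.

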